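# Latch the retaining bar on the tape-roll carrier

### The arm

A 6-joint arm with a two-finger parallel gripper is mounted at the origin on a cart in front of the work surface, level with it; the furniture and walls round the work are solid. World frame = base frame: x ahead of the robot, y to its left, z up, the work surface at z = 0. Lengths are in mm, angles in rad, forces in N, time in s.
With the tool pointing down it reaches from about 275 to 1000 mm from the base axis. Payload 8.4 kg.
Tool frame: the origin (TCP) lies between the finger pads; the fingertips stand r.finger_overhang ahead of it and the grasp point (between the pads) is the TCP (r.finger_overhang is the distance from the TCP to the fingertips, in mm); z points along the fingers, y is the line along which they close (so a half turn about z gives the same grasp; the last joint's range is limited). The gripper opens to 85 mm and grips with 20 to 120 N. Pads are 22 mm wide; open, the fingers measure 114 mm over their backs; the gripper's body (76 mm by 85 mm) begins 54 mm behind the grasp point. The pads swing forward as they close: fully open they stand 13 mm farther back than shut.
Start: joints at [-1.145, 0.353, 1.633, -0, 1.155, -0.002], TCP at [259.293, -568.678, 217.281] pointing down, gripper open.
Joint ranges: [-2.63, 2.63], [-0.92, 2.1], [0.06, 2.66], [-1.3, 4.44], [0, 2.69], [-3.02, 3.02]. Speed limits (rad/s): [2.22, 2.22, 2.79, 3.14, 3.14, 3.14].

### API

Orientations are given as [roll, pitch, yaw] about the fixed x, y, z axes, in that order (R = Rz(yaw) Ry(pitch) Rx(roll)).
In Python, from rig import r, cams, sign_off gives the robot as it stands.
- The arm moves only by the shell command python3 -m crank 'ROWS' [FORCE]. ROWS is JSON, a list of rows, each a list of 7 numbers: the shift along the tool's x, y, z in m, then the turn, a rotation vector about the tool's x, y, z in rad, then the closure, from 0 (fully open) to 1 (shut). In form: [[dx, dy, dz, ax, ay, az, gripper], ...]. A call has 1 to 5 rows; each row is the pose to reach, as a shift and turn from the pose commanded when the call began, along the tool's axes at that moment; what a row does not reach only later rows make up. A row lasts 1/10 s, in which the tool goes at most 50 mm and 8.59 degrees, less where a joint would pass 70% of its speed; a pose out of reach is approached as far as the arm can. A call with a gripper value outside its range is refused whole. The fingers move at their own pace and stop on an object; FORCE is the grip in N (left out, the last holds). Time passes only in rows, so rows that repeat a pose let the fingers close. It gives the time, the measured TCP pose, the force, the opening and the grip force at its end, in the units of the state.
- r.sense(): the state, without advancing time (a new reading comes with each control period).
- cams.grab_frame(name): name is "side" or "top"; returns a dict with "image" (384x512x3 uint8, red, green, blue), "fx", "fy", "cx", "cy" (pixels), "position" and "orientation" of the camera in the world. Camera axes: x right, y down, z forward; pixel columns grow to the right and rows downward; lengths in mm; the calibration is good to about 2 mm. A picture is of the moment at which its call begins. There is no depth.
- sign_off(): hands the job in; it is judged then, once.
The state is a dict: "clock": time; "qpos": joint angles; "qvel": joint speeds; "joint_efforts": joint torques, N m; "eef_pos": TCP position; "tcp_rot": TCP orientation; "contact_force": force on the tool from outside, world axes, zero at the start; "wrist_torque": the same for the moment, N m; "opening": opening from 0.0 (shut) to 1.0 (fully open); "grasp_force": force on a finger pad.
Only numpy, scipy, OpenCV 4.12 (cv2) and the standard library are available. Lean on these libraries where they do the work, as an engineer would, in place of code of your own. Each camera call takes 0.05 s, during which the arm holds its last target. There are 200 camera calls.

### The job

Close the tape-roll carrier for transport: pick up its retaining bar, lay it across the top of the rolls with the plain claw over the bare pin, and push the snap hook gently down onto the rubber-bushed pin until its sprung safety latch has flipped shut behind the pin. Before letting go, tug the hook firmly upward (about 1 kg) so that the shut latch pulls on the pin, then let the bar rest on its pins. Never press or pull with more than 25 N, and leave the rolls standing in the carrier.

Things in the scene. Friction and masses are not known exactly. Their poses are not given: they have to be found in the camera images.
- rack: roll carrier, fixed to the table: plywood base 130 x 300 x 14 mm, long side along its y; origin at the centre of its underside, z up; three tape rolls in the middle, tops at 122 mm. At each end (y = -115 and +115 mm) a post of two grey slotted lugs, 32 mm apart in x, tops 158 mm, with a steel cross pin, 14 mm thick, along x: the hook's pin at -y, in black rubber bushes, the claw's at +y
- hook_slot (a point): middle of the hook post's slots, (0, -0.115, 0.132) in the carrier's frame. Both pins are clamped at one height to suit the rolls: straight above or below their slots' middles, up to 7 mm higher or lower; this height is not measured. The hook's pin also gives in its rubber bushes, up to 4 mm down or up, about 3.5 N per mm, then it stops hard
- claw_slot (a point): middle of the claw post's slots, (0, 0.115, 0.132) in the carrier's frame; the claw's pin is rigid
- bar: retaining bar, 0.42 kg, 280 mm long, loose, standing mouths down before the carrier. Origin on its underside below the hook's seat; z up, runs along +y from hook to claw. Hook 24 mm wide (x), y -24 to +30 mm; its mouth opens down, 31 mm wide at the bottom, 17 mm in the throat. Claw: inverted U, 26 mm inside, at y = 230 mm. Tube 16 mm thick between, axis 52 mm up. Centre of mass near y = 50 mm
- hook_seat (a point): on the bar: where the centre of the hook's pin lies when fully seated in the hook (0, 0, 0.038 in the bar's frame)
- claw_seat (a point): on the bar: where the centre of the claw's pin lies when the claw is fully down on it (0, 0.230, 0.038)
- grip (a point): centre of the black grip block on top of the hook, (0, 0.014, 0.098) in the bar's frame: 26 mm in x, 50 mm along the bar (y), 28 mm high, top 112 mm above the bar's underside, on a narrower neck. Taken from above either way; gripped over its 50 mm length (40 N) the bar cannot pitch in the fingers
- latch_turn (a joint): turn of the latch finger, rad: 0 shut, sprung against its stop. A pin pushed up the throat first meets the shut finger 23 mm below the seat, swings it inward to about 0.6, and it flips back to 0 only in the last 2 mm before the seat. That takes 8 to 11 N, near the beginning of its swing, while the pin gives in its bushes. Shut, it lets the hook rise 5 mm, then holds
- latch: the steel safety finger in the hook's throat, 16 mm long, 16 mm wide; origin on its pivot, (0, 0.013, 0.014) in the bar's frame; it turns with latch_turn
- roll_a: roll of tape standing on its rim in the carrier, 93 mm across and 48 mm wide, nearest the hook's post; origin at the centre of one flat face
- roll_b: the narrower middle roll, 100 mm across and 25 mm wide; origin at the centre of one flat face
- roll_c: roll of tape like the first, nearest the claw's post; origin at the centre of one flat face

How it is judged:
By the outcome, as a careful person would: the job done as asked, in the order asked, and still so for the second after the job is handed in, with the robot touching nothing.
It also fails if it takes over 72 s, if anything falls off the work surface, if the arm or the gripper's body presses on something with over 40 N, if the wrist force passes 120 N, or if a joint passes its speed limit or range.

## Working session

There is one attempt and no reset: what is moved stays moved. The work goes in short steps, Python scripts to look and compute and a shell command to move; the robot and the scene stay as the last step left them, time stands still between calls to the robot, and variables do not carry over. Pictures are saved under pics/ and viewed, at most 10 in all, crops included, and the job is handed in when it is done.

```bash
ls; mkdir -p pics
python3 - <<'E'
from rig import r,cams
import cv2
s=r.sense();print(s, r.finger_overhang)
for n in("side","top"):
    f=cams.grab_frame(n);cv2.imwrite(f"pics/{n}0.png",f["image"][:,:,::-1]);print(n,{k:v for k,v in f.items() if k!="image"})
E
```

```text
pics
{'clock': 0.0, 'qpos': array([-1.14537079e+00,  3.53636519e-01,  1.63412421e+00, -1.78418731e-05,
        1.15521991e+00, -2.38915206e-03]), 'qvel': array([-1.31079467e-03, -1.37404242e-03,  1.21907521e-03,  5.73533982e-05,
        2.12820893e-03, -1.48029609e-04]), 'joint_efforts': array([ 2.03945478e-03, -6.05245256e+01, -3.42065656e+01,  9.13294434e-05,
        9.36351833e-03, -1.45862185e-05]), 'eef_pos': array([ 259.09839801, -568.21959972,  216.57321164]), 'tcp_rot': array([-3.14020463e+00,  1.29970765e-05,  4.27821913e-01]), 'contact_force': array([0.04734134, 0.08686152, 0.18743672]), 'wrist_torque': array([ 0.02270776, -0.0199409 , -0.01104591]), 'grasp_force': 0.0, 'opening': 1.0033777773258565} 19.0
side {'fx': 437.3469545637426, 'fy': 437.3469545637426, 'cx': 254.07183775552278, 'cy': 191.73960809254206, 'position': array([241.69131272, 719.08322089, 684.37874273]), 'orientation': array([-2.3475606 , -0.01869253, -2.60439796])}
top {'fx': 356.821028661707, 'fy': 356.821028661707, 'cx': 251.00499687853855, 'cy': 192.56483702966204, 'position': array([424.02440343, 175.66933704, 930.07636241]), 'orientation': array([-2.99523045e+00, -5.36056298e-04, -1.55669891e+00])}
```

View pics/side0.png

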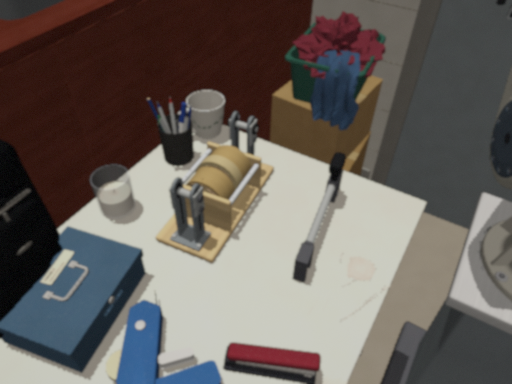

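View pics/top0.png

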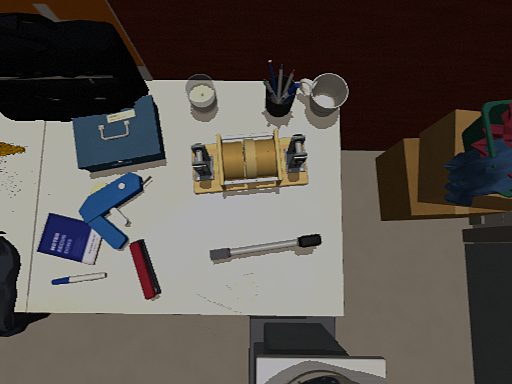

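The side view shows the carrier at about (220,195) and the bar from (302,262) to (337,165). In the top view the carrier posts are at (203,160) and (297,152), and the bar runs from (220,254) to the grip at (311,241). I'll enlarge these.

Run:
```python
import cv2,numpy as np
t=cv2.imread("pics/top0.png")[120:270,180:335];s=cv2.imread("pics/side0.png")[100:290,150:360]
cv2.imwrite("pics/c1.png",cv2.resize(t,None,fx=5,fy=4*5/4*0+3.99,interpolation=cv2.INTER_CUBIC) if 0 else cv2.resize(t,(620,600),interpolation=cv2.INTER_CUBIC))
cv2.imwrite("pics/c2.png",cv2.resize(s,(630,570),interpolation=cv2.INTER_CUBIC))
```

```text
(no output)
```

View pics/c1.png

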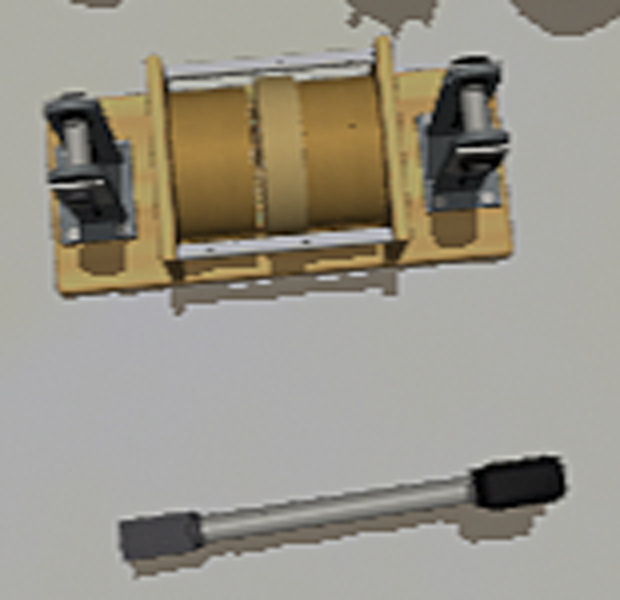

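View pics/c2.png

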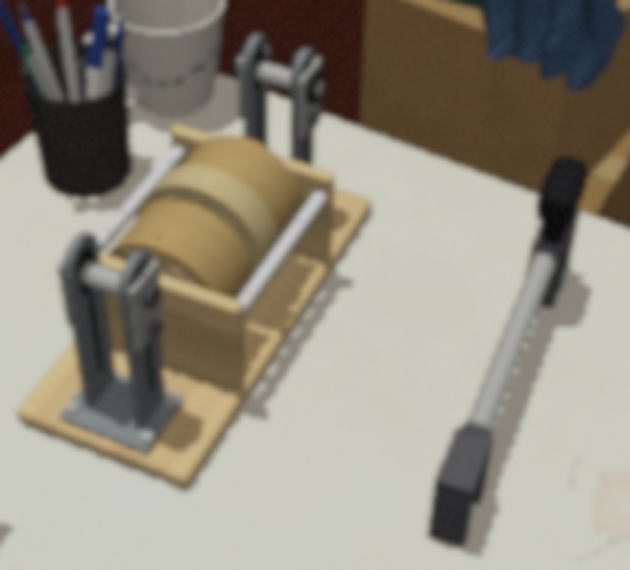

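The crops show the dark claw at the left/near end and the black grip at the right/far end. The base corners and pins are clear in both views. I'll fit planar poses from these points and their known heights, and triangulate the pins.

```bash
cat > h.py <<'E'
import numpy as np,cv2
from scipy.spatial.transform import Rotation as R
from scipy.optimize import least_squares
def ray(f,u,v):
    d=R.from_euler('xyz',f["orientation"]).as_matrix()@[(u-f["cx"])/f["fx"],(v-f["cy"])/f["fy"],1]
    return np.array(f["position"]),d
def onz(f,u,v,z):
    p,d=ray(f,u,v);return p+d*(z-p[2])/d[2]
def tri(a,b):
    A=np.zeros((3,3));c=np.zeros(3)
    for p,d in(a,b):
        d=d/np.linalg.norm(d);M=np.eye(3)-np.outer(d,d);A+=M;c+=M@p
    return np.linalg.solve(A,c)
def fit2(loc,w):
    loc=np.array(loc)[:,:2];w=np.array(w)[:,:2]
    q=lambda p:loc@np.array([[np.cos(p[2]),-np.sin(p[2])],[np.sin(p[2]),np.cos(p[2])]]).T+p[:2]
    s=least_squares(lambda p:(q(p)-w).ravel(),[*w.mean(0),0]);return s.x,(q(s.x)-w).round(1)
E
python3 - <<'E'
from h import *
from rig import cams
F={n:cams.grab_frame(n) for n in("top","side")}
T=lambda x,y:(F["top"],180+x/4,120+y/4)
S=lambda x,y:(F["side"],150+x/3,100+y/3)
p,e=fit2([(-65,150),(-65,-150),(-65,150),(65,150),(-65,-150)],[onz(*T(58,290),14),onz(*T(511,254),14),onz(*S(185,482),14),onz(*S(22,411),14),onz(*S(370,207),14)])
print("rack",p,e.tolist())
c,s=np.cos(p[2]),np.sin(p[2])
for nm,a,b,y in(("claw",(75,143),(104,273),115),("hook",(472,107),(275,75),-115)):
    print(nm,tri(ray(*T(*a)),ray(*S(*b))).round(1),"pred",p[0]-s*y,p[1]+c*y)
g=[(475,468),(560,455),(567,497),(482,510)]
p,e=fit2([(13,39),(13,-11),(-13,-11),(-13,39)],[onz(*T(*q),112) for q in g])
print("bar grip",p,e.tolist())
k=np.mean([onz(*T(*q),60) for q in [(118,522),(200,513),(203,548),(125,560)]],0);G=np.mean([onz(*T(*q),112) for q in g],0)
print("claw c",k,"gripc",G, "yaw",np.arctan2(*( -(k-G)[:1]),(k-G)[1]))
E
```

```text
rack [6.32289497e+02 1.85157425e+02 9.87333290e-02] [[-4.3, 4.3], [-2.6, -0.1], [-0.3, 0.4], [5.4, 4.5], [1.8, -9.1]]
claw [624.8 297.7 135.4] pred 620.9536026108383 299.59735436434414
hook [648.9  69.5 131. ] pred 643.6253912357702 70.71749504826889
bar grip [4.38431030e+02 2.69237922e+01 1.62589460e-01] [[1.0, 0.7], [1.1, -0.2], [-1.0, -0.8], [-1.1, 0.3]]
claw c [402.15842244 248.51744342  60.        ] gripc [436.1647934   40.73915217 112.        ] yaw 0.16222830213191805
```

```bash
cat >> h.py <<'E'
def go(x,y,z,yaw,pitch=0):
    "tool-frame shift (m) and turn from present measured pose to target"
    from rig import r
    s=r.sense();M=R.from_euler('xyz',s["tcp_rot"]);D=R.from_euler('xyz',[np.pi,pitch,yaw])
    print("shift",(M.inv().apply(np.array([x,y,z])-s["eef_pos"])/1000).round(4),"turn",(M.inv()*D).as_rotvec().round(3),"F",s["contact_force"].round(1),"t",round(s["clock"],2),"open",round(s["opening"],3),s["eef_pos"].round(1))
E
python3 -m crank '[[0.031,-0.036,0,0,0,0,0],[0.062,-0.072,0,0,0,0,0],[0.093,-0.108,0,0,0,0,0],[0.124,-0.144,0,0,0,0,0],[0.155,-0.18,0,0,0,0,0]]'
python3 -m crank '[[0.031,-0.036,0,0,0,0,0],[0.062,-0.072,0,0,0,0,0],[0.093,-0.108,0,0,0,0,0],[0.124,-0.144,0,0,0,0,0],[0.155,-0.18,0,0,0,0,0]]'
python3 -m crank '[[0.031,-0.036,0,0,0,0.13,0],[0.062,-0.072,0,0,0,0.26,0],[0.094,-0.111,0,0,0,0.26,0],[0.1,-0.118,0,0,0,0.266,0],[0.1,-0.118,0,0,0,0.266,0]]'
python3 -c "
from h import *
go(436,41,98,0.162)
from rig import cams
cv2.imwrite('pics/s1.png',cams.grab_frame('side')['image'][100:300,150:400,::-1])"
```

```text
clock: 0.7
eef_pos: [325.7, -338.8, 217.2]
tcp_rot: [3.142, -0.0, 0.427]
contact_force: [0.9, 0.3, 0.6]
opening: 1.001
grasp_force: 0.0
clock: 1.2
eef_pos: [392.1, -110.7, 217.5]
tcp_rot: [3.141, -0.0, 0.427]
contact_force: [1.5, -0.7, -0.5]
opening: 1.001
grasp_force: 0.0
clock: 1.7
eef_pos: [434.6, 38.7, 217.3]
tcp_rot: [-3.141, -0.0, 0.165]
contact_force: [1.0, -0.9, -0.8]
opening: 1.003
grasp_force: 0.0
shift [ 0.0018 -0.002   0.1193] turn [-0.    -0.     0.003] F [ 1.  -0.9 -0.8] t 1.7 open 1.003 [434.6  38.7 217.3]
```

```bash
python3 -m crank '[[0.002,-0.002,0.045,0,0,0,0],[0.002,-0.002,0.085,0,0,0,0],[0.002,-0.002,0.105,0,0,0,0],[0.002,-0.002,0.119,0,0,0,0],[0.002,-0.002,0.119,0,0,0,0]]' 40
python3 -c "
from h import *
go(436,41,98,0.162)
from rig import cams
cv2.imwrite('pics/s2.png',cv2.resize(cams.grab_frame('side')['image'][100:300,200:400,::-1],(600,600)))"
```

```text
clock: 2.25
eef_pos: [433.9, 37.3, 96.6]
tcp_rot: [-3.142, 0.004, 0.161]
contact_force: [-0.5, 0.1, -0.2]
opening: 0.997
grasp_force: 0.0
shift [ 0.0027 -0.0033 -0.0014] turn [-0.     0.004 -0.001] F [-0.5  0.1 -0.2] t 2.25 open 0.997 [433.9  37.3  96.6]
```

View pics/s2.png

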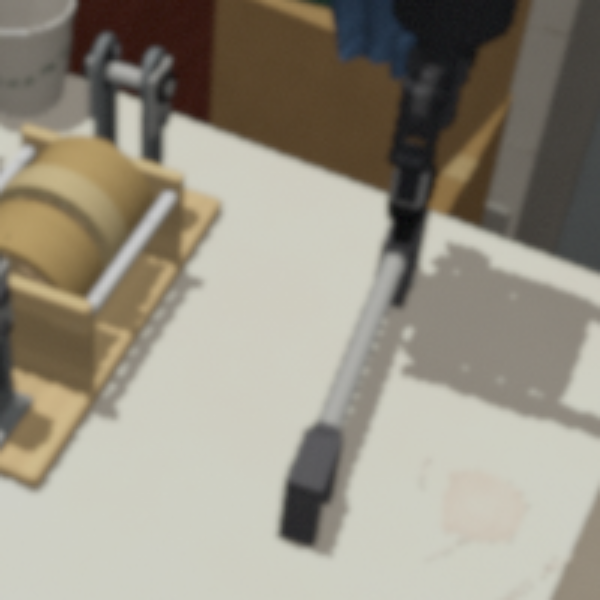

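The fingers straddle the grip at about (410,200) in line with the tube. I'll close with the small correction.

```bash
python3 -m crank '[[0.002,-0.003,-0.001,0,0,0,0],[0.002,-0.003,-0.001,0,0,0,0.3],[0.002,-0.003,-0.001,0,0,0,0.5],[0.002,-0.003,-0.001,0,0,0,0.6],[0.002,-0.003,-0.001,0,0,0,0.6]]' 40
python3 -m crank '[[0,0,0,0,0,0,0.7],[0,0,0,0,0,0,0.7],[0,0,0,0,0,0,0.7],[0,0,0,0,0,0,0.7],[0,0,0,0,0,0,0.7]]' 40
python3 -c "
from h import *
go(436,41,98,0.162)"
```

```text
clock: 2.8
eef_pos: [437.3, 41.9, 99.6]
tcp_rot: [3.142, -0.001, 0.162]
contact_force: [-0.6, 0.6, -0.5]
opening: 0.399
grasp_force: 0.0
clock: 3.3
eef_pos: [437.2, 41.9, 99.3]
tcp_rot: [-3.142, 0.0, 0.162]
contact_force: [-1.2, -0.0, 0.1]
opening: 0.299
grasp_force: 0.0
shift [-0.0013  0.0007  0.0013] turn [-0.  0. -0.] F [-1.2 -0.   0.1] t 3.3 open 0.299 [437.2  41.9  99.3]
```

```bash
python3 -c "
from h import *
from rig import cams
a=cams.grab_frame('side')['image'][130:230,270:370,::-1]
b=cams.grab_frame('top')['image'][200:300,240:340,::-1]
cv2.imwrite('pics/s3.png',np.hstack([cv2.resize(q,(400,400),interpolation=2) for q in (a,b)]))"
```

```text
(no output)
```

View pics/s3.png

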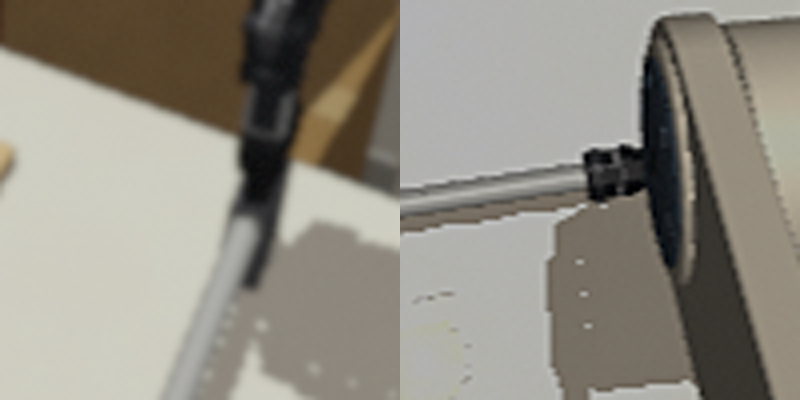

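```bash
python3 -m crank '[[0,0,0,0,0,0,0.76],[0,0,0,0,0,0,0.76],[0,0,0,0,0,0,0.76]]' 40
python3 - <<'E'
from h import *
from rig import cams,r
for n in("side","top"):
    f=cams.grab_frame(n)
    M=R.from_euler('xyz',f["orientation"])
    for P in [(437,42,99),(437,42,80),(437,42,112),(435,66,52)]:
        c=M.inv().apply(np.array(P)-f["position"]);print(n,P,(f["cx"]+f["fx"]*c[0]/c[2]).round(1),(f["cy"]+f["fy"]*c[1]/c[2]).round(1))
E
```

```text
clock: 3.7
eef_pos: [437.2, 41.9, 99.3]
tcp_rot: [-3.142, 0.0, 0.162]
contact_force: [0.0, 0.2, 0.0]
opening: 0.237
grasp_force: 0.0
side (437, 42, 99) 335.7 163.5
side (437, 42, 80) 334.3 170.4
side (437, 42, 112) 336.6 158.7
side (435, 66, 52) 328.7 187.2
top (437, 42, 99) 308.8 240.3
top (437, 42, 80) 307.5 240.4
top (437, 42, 112) 309.7 240.2
top (435, 66, 52) 295.8 241.3
```

```bash
python3 -m crank '[[0,0,0,0,0,0,0.85],[0,0,0,0,0,0,0.9],[0,0,0,0,0,0,1],[0,0,0,0,0,0,1],[0,0,0,0,0,0,1]]' 40
python3 -c "
from h import *
from rig import cams
a=cams.grab_frame('side')['image'][130:200,300:370,::-1]
b=cams.grab_frame('top')['image'][210:280,270:340,::-1]
cv2.imwrite('pics/s4.png',np.clip(1.8*np.hstack([cv2.resize(q,(400,400),interpolation=2) for q in (a,b)]).astype(float)+10,0,255))"
```

```text
clock: 4.3
eef_pos: [437.2, 41.9, 99.3]
tcp_rot: [3.142, 0.0, 0.162]
contact_force: [0.6, 0.6, 0.1]
opening: -0.004
grasp_force: 0.0[ WARN:0@0.792] global loadsave.cpp:1063 imwrite_ Unsupported depth image for selected encoder is fallbacked to CV_8U.
```

View pics/s4.png

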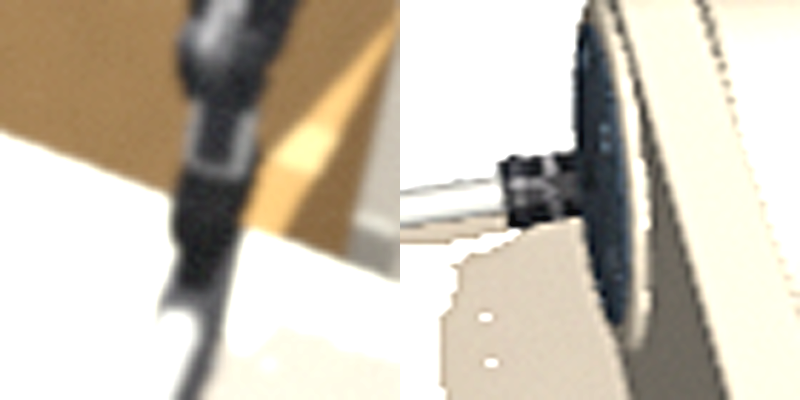

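The +y finger's outer edge stays at column 287 in the top view, though the readings say the gripper went from 25 mm to shut. The pads appear stopped on the block and the gripper readings look untrustworthy. A small lift, checking the wrist force, will tell.

```bash
python3 -m crank '[[0,0,-0.005,0,0,0,1],[0,0,-0.015,0,0,0,1],[0,0,-0.025,0,0,0,1],[0,0,-0.025,0,0,0,1],[0,0,-0.025,0,0,0,1]]' 40
python3 -c "
from h import *
from rig import cams,r
print(r.sense()['wrist_torque'])
for n in ('side','top'):
    cv2.imwrite('pics/l_%s.png'%n,cams.grab_frame(n)['image'][:,:,::-1])
a=cv2.imread('pics/l_side.png')[100:300,200:400];b=cv2.imread('pics/l_top.png')[170:290,190:340]
cv2.imwrite('pics/s5.png',np.hstack([cv2.resize(a,(400,400)),cv2.resize(b,(400,400))]))"
```

```text
clock: 4.9
eef_pos: [437.6, 42.0, 124.9]
tcp_rot: [3.141, -0.001, 0.162]
contact_force: [-1.3, 0.7, -0.0]
opening: 0.001
grasp_force: 0.0
[-0.05176002  0.02172464  0.02358021]
```

View pics/s5.png

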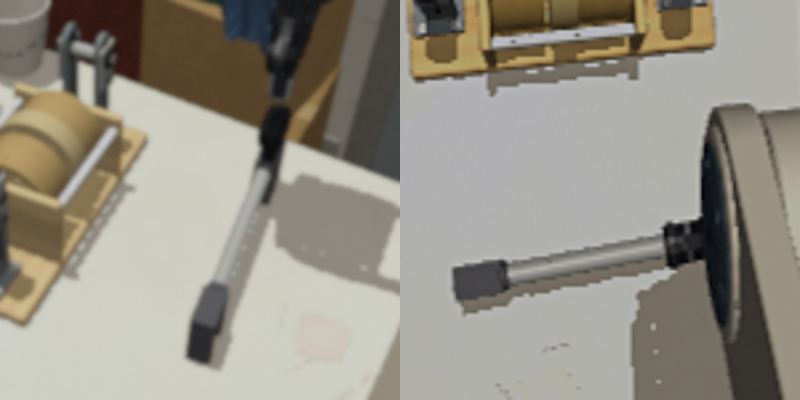

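Run:
```python
from h import *
from rig import cams,r
a=cv2.imread('pics/l_side.png');o=cv2.imread('pics/side0.png');t=cv2.imread('pics/l_top.png')
for y in range(126,182,2):print(y,a[y,326:354:2].mean(1).astype(int),o[y,326:354:2].mean(1).astype(int))
print(t[236:242,280:320].mean((0,2)).astype(int))
for n in("side","top"):
    f=cams.grab_frame(n);M=R.from_euler('xyz',f["orientation"])
    for P in [(437.6,42,125),(437.6,42,106),(437.6,42,136),(437.6,42,180),(431,81,180),(431,81,210),(436,41,112),(432,66,112),(440,17,112),(432,66,84)]:
        c=M.inv().apply(np.array(P)-f["position"]);print(n,P,(f["cx"]+f["fx"]*c[0]/c[2]).round(1),(f["cy"]+f["fy"]*c[1]/c[2]).round(1))
```

```text
126 [69 68 59 45 43 66 95 78 53 34 32 25 27 48] [67 67 59 56 61 63 57 51 56 48 45 51 57 60]
128 [66 69 66 52 26 45 60 58 43 32 29 23 34 56] [67 66 65 64 65 65 58 53 52 49 52 60 59 59]
130 [68 66 67 50 19 29 40 38 28 23 21 29 53 62] [64 64 64 65 63 65 61 58 59 58 59 59 59 60]
132 [66 66 65 52 16 24 31 31 22 19 17 30 57 63] [63 64 65 66 66 65 64 63 60 60 61 61 60 59]
134 [65 64 65 53 23 22 23 22 16 16 23 43 60 61] [65 63 62 65 64 65 61 60 60 61 60 61 60 59]
136 [66 65 66 62 43 38 25 22 19 17 32 56 61 61] [64 65 64 66 65 63 61 59 60 60 60 60 59 61]
138 [66 68 66 65 66 62 27 23 22 32 51 61 61 61] [65 65 63 65 65 63 59 60 61 60 61 62 61 60]
140 [64 65 66 67 68 59 28 21 27 61 71 62 59 61] [64 63 65 64 63 64 61 58 61 61 61 59 59 60]
142 [65 67 67 67 75 54 26 27 36 72 72 62 61 61] [65 65 64 67 64 61 60 59 61 61 60 58 60 60]
144 [64 65 67 68 74 48 26 26 41 75 66 61 61 61] [65 63 64 66 65 60 60 61 61 62 60 58 60 59]
146 [65 64 66 67 67 42 28 27 50 76 63 61 62 61] [65 64 63 65 65 61 59 62 62 61 58 58 58 58]
148 [65 66 66 65 64 55 43 42 62 77 63 61 61 62] [62 62 63 64 63 60 59 60 60 60 58 59 59 
[... 2003 characters left out ...]
15  19  26  28  25  36  46  80 133 155
 111  42  44  70]
side (437.6, 42, 125) 337.3 153.6
side (437.6, 42, 106) 335.9 160.8
side (437.6, 42, 136) 338.2 149.3
side (437.6, 42, 180) 341.7 131.5
side (431, 81, 180) 336.9 143.3
side (431, 81, 210) 339.4 130.2
side (436, 41, 112) 337.3 158.6
side (432, 66, 112) 334.2 166.1
side (440, 17, 112) 340.1 151.5
side (432, 66, 84) 332.2 176.5
top (437.6, 42, 125) 310.6 239.9
top (437.6, 42, 106) 309.3 240.0
top (437.6, 42, 136) 311.5 239.8
top (437.6, 42, 180) 315.0 239.5
top (431, 81, 180) 296.3 242.4
top (431, 81, 210) 298.2 242.3
top (436, 41, 112) 310.1 240.7
top (432, 66, 112) 299.1 242.3
top (440, 17, 112) 320.7 239.1
top (432, 66, 84) 297.6 242.4
```

Run:
```python
from h import *
from rig import cams
o=cv2.imread('pics/side0.png').astype(int)[100:300,150:400];a=cv2.imread('pics/s1.png').astype(int)
d=(abs(a-o).max(2)>25)
for y in range(0,70,3):
    x=np.flatnonzero(d[y,140:230])+140
    print(y+100,"".join("#" if v else "." for v in d[y,140:230]))
f=cams.grab_frame("side");M=R.from_euler('xyz',f["orientation"])
u=np.array([np.sin(.165),-np.cos(.165),0])
for k in(-55,-42,0,42,55):
  for z in(198,211,217):
    P=np.array([434.6,38.7,z])+k*u
    c=M.inv().apply(P-f["position"]);print(k,z,(f["cx"]+f["fx"]*c[0]/c[2]).round(1),(f["cy"]+f["fy"]*c[1]/c[2]).round(1))
```

```text
100 ........................................................######............................
103 ..................................................##......##.###..........................
106 ..................................................##......#.####..........................
109 .................................................##..#......###...........................
112 .................................................##.######.###............................
115 ..................................................#####...####............................
118 ..........................................................................................
121 ..........................................................................................
124 ..........................................................................................
127 ..........................................................................................
130 ..........................................................................................
133 ...................................................
[... 767 characters left out ...]
................................
160 ..........................................................................................
163 ..........................................................................................
166 ..........................................................................................
169 ..........................................................................................
-55 198 338.5 139.9
-55 211 339.7 134.1
-55 217 340.2 131.4
-42 198 340.2 135.9
-42 211 341.3 130.1
-42 217 341.9 127.4
0 198 345.3 123.4
0 211 346.5 117.7
0 217 347.0 115.1
42 198 350.1 111.8
42 211 351.3 106.2
42 217 351.8 103.5
55 198 351.5 108.4
55 211 352.7 102.8
55 217 353.2 100.1
```

View pics/s1.png

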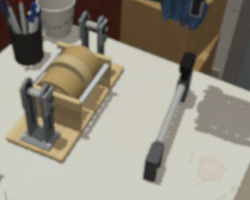

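s1 shows the open near fingertip at about (342,116), but the reported TCP puts it near row 132. So the fingers really stand about 35 mm higher than reported, and they closed above the block, with nothing touched. I'll reopen and go about 33 mm lower, watching the force.

```bash
python3 -m crank '[[0,0,0,0,0,0,0.5],[0,0,0,0,0,0,0],[0,0,0,0,0,0,0],[0,0,0,0,0,0,0],[0,0,0,0,0,0,0]]' 40
python3 -m crank '[[-0.001,0.001,0.015,0,0,0,0],[-0.001,0.001,0.03,0,0,0,0],[-0.001,0.001,0.04,0,0,0,0],[-0.001,0.001,0.045,0,0,0,0],[-0.001,0.001,0.045,0,0,0,0]]' 
python3 -c "
from h import *
go(436,41,66,0.162)"
```

```text
clock: 5.65
eef_pos: [437.2, 41.9, 124.3]
tcp_rot: [-3.142, 0.0, 0.162]
contact_force: [-0.2, -0.4, -0.3]
opening: 0.847
grasp_force: 0.0
clock: 6.15
eef_pos: [436.0, 40.7, 78.8]
tcp_rot: [-3.142, 0.001, 0.162]
contact_force: [-0.5, -0.3, 1.0]
opening: 0.999
grasp_force: 0.0
shift [ 0.0001 -0.0003  0.0128] turn [-0.     0.001 -0.   ] F [-0.5 -0.3  1. ] t 6.15 open 0.999 [436.   40.7  78.8]
```

```bash
python3 -m crank '[[0,0,0.005,0,0,0,0],[0,0,0.01,0,0,0,0],[0,0,0.013,0,0,0,0],[0,0,0.013,0,0,0,0.3],[0,0,0.013,0,0,0,0.5]]' 40
python3 -m crank '[[0,0,0,0,0,0,1],[0,0,0,0,0,0,1],[0,0,0,0,0,0,1],[0,0,0,0,0,0,1]]' 40
```

```text
clock: 6.65
eef_pos: [436.4, 40.8, 66.3]
tcp_rot: [-3.142, 0.0, 0.162]
contact_force: [0.7, 0.1, -1.1]
opening: 0.69
grasp_force: 0.0
clock: 7.05
eef_pos: [436.6, 40.8, 66.6]
tcp_rot: [3.141, -0.0, 0.162]
contact_force: [-0.5, -0.2, 5.3]
opening: 0.579
grasp_force: 42.2
```

The grip is good: 49 mm opening, 42 N. Now lift straight up.

```bash
python3 -m crank '[[0,0,-0.01,0,0,0,1],[0,0,-0.045,0,0,0,1],[0,0,-0.085,0,0,0,1],[0,0,-0.13,0,0,0,1],[0,0,-0.17,0,0,0,1]]' 40
python3 -m crank '[[0,0,-0.014,0,0,0,1],[0,0,-0.014,0,0,0,1],[0,0,-0.014,0,0,0,1]]'
python3 -c "
from h import *
from rig import cams,r
print(r.sense()['wrist_torque'].round(3))
go(644.1,83.9,250,0.102)
cv2.imwrite('pics/u_top.png',cams.grab_frame('top')['image'][:,:,::-1])
cv2.imwrite('pics/u_side.png',cams.grab_frame('side')['image'][:,:,::-1])
"
```

```text
clock: 7.55
eef_pos: [435.6, 40.7, 238.4]
tcp_rot: [3.142, 0.0, 0.162]
contact_force: [0.7, 0.0, -5.6]
opening: 0.579
grasp_force: 44.6
clock: 7.85
eef_pos: [435.5, 40.7, 249.6]
tcp_rot: [-3.142, 0.001, 0.162]
contact_force: [-0.5, 0.4, -4.7]
opening: 0.574
grasp_force: 44.6
[-0.133 -0.033 -0.013]
shift [ 0.2128 -0.009  -0.0006] turn [0.    0.001 0.06 ] F [-0.5  0.4 -4.7] t 7.85 open 0.574 [435.5  40.7 249.6]
```

```bash
python3 -m crank '[[0.035,-0.002,-0.005,0,0,0.02,1],[0.075,-0.003,-0.005,0,0,0.04,1],[0.115,-0.005,-0.005,0,0,0.06,1],[0.155,-0.007,-0.005,0,0,0.06,1],[0.19,-0.009,-0.005,0,0,0.06,1]]'
python3 -m crank '[[0.015,-0.001,0,0,0,0,1],[0.0215,-0.0012,0,0,0,0,1],[0.0215,-0.0012,0,0,0,0,1],[0.0215,-0.0012,0,0,0,0,1]]'
python3 - <<'E'
from h import *
from rig import cams
go(644.1,83.9,255,0.102)
t=cams.grab_frame('top')['image'][:,:,::-1];s=cams.grab_frame('side')['image'][:,:,::-1]
cv2.imwrite('pics/v_top.png',t);cv2.imwrite('pics/v_side.png',s)
cv2.imwrite('pics/v.png',np.hstack([cv2.resize(s[80:220,170:310],(400,400),interpolation=2),cv2.resize(t[90:230,185:325],(400,400),interpolation=2)]))
E
```

```text
clock: 8.45
eef_pos: [623.4, 80.6, 252.8]
tcp_rot: [3.141, 0.003, 0.102]
contact_force: [0.7, -0.3, -4.3]
opening: 0.579
grasp_force: 44.5
clock: 8.85
eef_pos: [642.4, 83.4, 254.3]
tcp_rot: [3.141, 0.002, 0.102]
contact_force: [0.4, -0.2, -4.3]
opening: 0.582
grasp_force: 44.4
shift [ 0.0018 -0.0004 -0.0007] turn [ 0.     0.002 -0.   ] F [ 0.4 -0.2 -4.3] t 8.85 open 0.582 [642.4  83.4 254.3]
```

View pics/v.png

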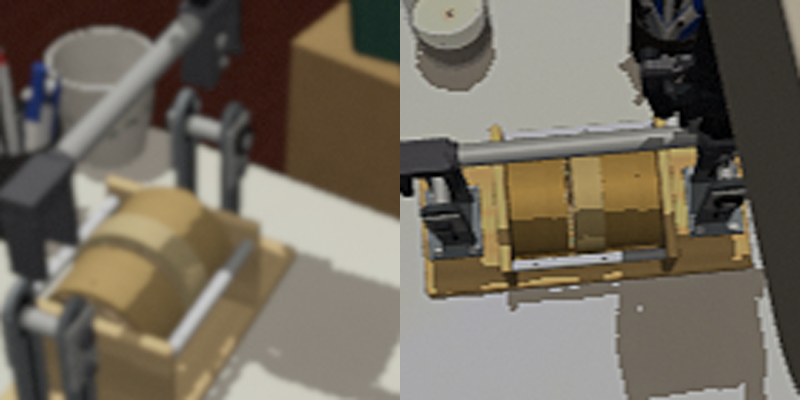

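The bar hangs over the carrier in line with it. In the side view the claw's top face is at about (184,143) px and the near pin at (184,192); in the top view the tube crosses above the rolls. I'll compare with projections.

Run:
```python
from h import *
from rig import cams
t=cv2.imread('pics/v_top.png');s=cv2.imread('pics/v_side.png')
F={n:cams.grab_frame(n) for n in("top","side")}
def pr(n,P):
    f=F[n];M=R.from_euler('xyz',f["orientation"]);c=M.inv().apply(np.array(P)-f["position"]);return np.round([f["cx"]+f["fx"]*c[0]/c[2],f["cy"]+f["fy"]*c[1]/c[2]],1)
a=.102;o=np.array([643.8,69.5,187.7]);Rz=R.from_euler('z',a).as_matrix()
b=lambda *p:o+Rz@np.array(p)
for n in F:
    print(n,"tube ends",pr(n,b(0,40,52)),pr(n,b(0,120,52)),pr(n,b(0,205,52)),"claw box bottom",[pr(n,b(x,y,0)).tolist() for x in(-12,12) for y in(213,247)],"pinclaw",pr(n,(622,298.5,133)),"hookpin",pr(n,(645.5,70,133)))
# tube center rows in top (bright, grey), at columns
for c in (230,245,260,270):
    col=t[125:160,c].astype(int);print(c,[(125+i,tuple(v)) for i,v in enumerate(col) if abs(v[0]-v[2])<25 and v.mean()>80])
# claw in the side view: dark gray low-saturation bounding
m=(s.astype(int).max(2)<110)&((s.astype(int).max(2)-s.astype(int).min(2))<22)
m=m[120:185,160:205];print("\n".join("".join("#" if v else "." for v in r_) for r_ in m[::2]))
print(s[165:200,180:200,1][::3])
```

```text
top tube ends [285.5 136.7] [245.7 140.1] [203.2 143.7] claw box bottom [[203.1, 156.3], [187.2, 157.7], [202.3, 145.5], [186.5, 146.8]] pinclaw [198.4 157.1] hookpin [298.1 148.5]
side tube ends [233.9  89.9] [213.6 111.4] [188.8 137.6] claw box bottom [[195.1, 166.3], [184.7, 178.4], [183.0, 162.3], [172.4, 174.2]] pinclaw [185.9 192.8] hookpin [242.3 124.7]
230 [(125, (np.int64(157), np.int64(168), np.int64(168))), (126, (np.int64(158), np.int64(169), np.int64(168))), (127, (np.int64(158), np.int64(168), np.int64(168))), (128, (np.int64(159), np.int64(168), np.int64(168))), (129, (np.int64(158), np.int64(168), np.int64(168))), (130, (np.int64(160), np.int64(169), np.int64(169))), (131, (np.int64(158), np.int64(168), np.int64(168))), (132, (np.int64(159), np.int64(169), np.int64(169))), (133, (np.int64(159), np.int64(168), np.int64(168))), (134, (np.int64(158), np.int64(169), np.int64(169))), (135, (np.int64(137), np.int64(147), np.int64(148))), (136, (np.int64(175), np.int64(170), np.int64(170))), (137, (np.int64(183), np.int64(177), np.int64(176))), (138, (np.int64(100), np.int64
[... 5003 characters left out ...]
 140 141
  144 146]
 [ 47  48  51  55  55  59  80 108 132 151 165 165 154 143 141 143 146 147
  149 150]
 [ 63  93 132 153 149 137 144 159 166 160 144 134 131 133 136 139 140 143
  146 149]
 [ 40  61  92 126 154 166 158 132 104  89  86  94  94  93  88  84  79  78
   83  90]
 [ 51  66  99 144 172 179 176 169 162 150 133 111  91  84  81  76  68  62
   61  69]
 [146 161 167 168 166 165 163 166 168 166 155 129 102  84  72  59  51  60
   79  96]
 [147 155 160 165 168 171 173 174 169 151 122  94  80  70  61  66  83  94
   94  88]
 [ 76  89 100 109 117 126 134 138 133 117  93  79  77  83  94  99  94  83
   72  63]
 [ 40  48  56  61  69  77  83  85  85  80  75  75  80  87  87  81  75  68
   58  52]]
```

The projections match the images: tube row 140.3 against 140.1, and the claw's bottom edge at about row 176. Descending in steps, watching the force.

```bash
python3 -m crank '[[0.002,0,0.01,0,0.002,0,1],[0.002,0,0.02,0,0.002,0,1],[0.002,0,0.026,0,0.002,0,1],[0.002,0,0.03,0,0.002,0,1],[0.002,0,0.03,0,0.002,0,1]]'
python3 -m crank '[[0,0,0.004,0,0,0,1],[0,0,0.008,0,0,0,1],[0,0,0.012,0,0,0,1],[0,0,0.016,0,0,0,1],[0,0,0.018,0,0,0,1]]'
python3 -c "
from h import *
from rig import r
go(644.1,83.9,200,0.102);print(r.sense()['wrist_torque'].round(3))"
```

```text
clock: 9.55
eef_pos: [645.2, 83.8, 224.2]
tcp_rot: [3.142, -0.0, 0.102]
contact_force: [-0.6, -0.6, -4.8]
opening: 0.576
grasp_force: 44.4
clock: 10.05
eef_pos: [645.5, 83.8, 206.7]
tcp_rot: [3.142, -0.001, 0.102]
contact_force: [0.9, 0.1, -3.5]
opening: 0.578
grasp_force: 44.5
shift [-0.0014 -0.0002  0.0067] turn [ 0.    -0.001 -0.   ] F [ 0.9  0.1 -3.5] t 10.05 open 0.578 [645.5  83.8 206.7]
[-0.208 -0.031 -0.005]
```

```bash
python3 -m crank '[[-0.001,0,0.002,0,0,0,1],[-0.001,0,0.004,0,0,0,1],[-0.001,0,0.006,0,0,0,1],[-0.001,0,0.008,0,0,0,1],[-0.001,0,0.01,0,0,0,1]]'
python3 -m crank '[[0,0,0.002,0,0,0,1],[0,0,0.004,0,0,0,1],[0,0,0.006,0,0,0,1],[0,0,0.006,0,0,0,1]]'
python3 -c "
from h import *
from rig import r
go(644.1,83.9,190,0.102);print(r.sense()['wrist_torque'].round(3))"
```

```text
clock: 10.55
eef_pos: [644.8, 83.8, 197.2]
tcp_rot: [-3.142, -0.002, 0.102]
contact_force: [0.5, -0.9, -4.8]
opening: 0.577
grasp_force: 44.5
clock: 10.95
eef_pos: [644.6, 83.7, 190.9]
tcp_rot: [3.142, -0.001, 0.102]
contact_force: [-0.3, -0.3, -4.4]
opening: 0.576
grasp_force: 44.5
shift [-0.0004 -0.0002  0.0009] turn [ 0.    -0.001 -0.   ] F [-0.3 -0.3 -4.4] t 10.95 open 0.576 [644.6  83.7 190.9]
[-0.155  0.003  0.064]
```

```bash
for i in 1; do python3 -m crank '[[0,0,0.001,0,0,0,1],[0,0,0.002,0,0,0,1],[0,0,0.003,0,0,0,1],[0,0,0.003,0,0,0,1]]';  done
python3 -m crank '[[0,0,0.001,0,0,0,1],[0,0,0.002,0,0,0,1],[0,0,0.003,0,0,0,1],[0,0,0.003,0,0,0,1]]' | grep -E "eef|contact"
python3 -m crank '[[0,0,0.001,0,0,0,1],[0,0,0.002,0,0,0,1],[0,0,0.002,0,0,0,1]]' | grep -E "eef|contact"
```

```text
clock: 11.35
eef_pos: [644.7, 83.7, 188.1]
tcp_rot: [3.142, -0.002, 0.102]
contact_force: [-1.1, 0.1, -5.4]
opening: 0.58
grasp_force: 44.5
eef_pos: [644.7, 83.7, 185.1]
contact_force: [-1.2, 0.6, -4.9]
eef_pos: [644.9, 84.0, 183.6]
contact_force: [-0.6, 1.0, 0.7]
```

Contact at about 184 mm, as expected for the latch. Continue gently.

```bash
python3 -m crank '[[0,0,0.001,0,0,0,1],[0,0,0.001,0,0,0,1]]' | grep -E "eef|contact"
python3 -m crank '[[0,0,0.001,0,0,0,1],[0,0,0.001,0,0,0,1]]' | grep -E "eef|contact"
python3 -m crank '[[0,0,0.001,0,0,0,1],[0,0,0.001,0,0,0,1]]' | grep -E "eef|contact"
```

```text
eef_pos: [645.0, 83.9, 182.7]
contact_force: [-1.5, 1.9, 2.4]
eef_pos: [645.1, 83.9, 181.8]
contact_force: [-1.3, 2.5, 4.2]
eef_pos: [645.1, 84.0, 180.6]
contact_force: [-0.9, 2.1, 5.0]
```

```bash
for k in 1 2 3 4; do python3 -m crank '[[0,0,0.001,0,0,0,1],[0,0,0.001,0,0,0,1]]' | grep -E "eef|contact"; done
```

```text
eef_pos: [645.2, 84.1, 179.6]
contact_force: [-1.7, 4.0, 5.8]
eef_pos: [645.2, 84.3, 178.6]
contact_force: [-1.6, 3.4, 5.4]
eef_pos: [645.3, 84.4, 177.7]
contact_force: [-1.0, 3.3, 5.1]
eef_pos: [645.3, 84.5, 176.7]
contact_force: [-0.3, 5.0, 4.8]
```

```bash
python3 -m crank '[[0,-0.001,0.001,0,0,0,1],[0,-0.001,0.002,0,0,0,1],[0,-0.001,0.002,0,0,0,1]]' | grep -E "eef|contact"; for k in 1 2 ; do python3 -m crank '[[0,0,0.001,0,0,0,1],[0,0,0.002,0,0,0,1],[0,0,0.002,0,0,0,1]]' | grep -E "eef|contact"; done
```

```text
eef_pos: [645.1, 85.3, 174.4]
contact_force: [-0.1, 6.0, 4.2]
eef_pos: [645.0, 85.2, 172.2]
contact_force: [-0.2, 5.7, 4.2]
eef_pos: [644.8, 85.3, 170.0]
contact_force: [0.1, 5.7, 3.5]
```

```bash
for k in 1 2 ; do python3 -m crank '[[0,-0.0005,0.001,0,0,0,1],[0,-0.0005,0.002,0,0,0,1],[0,-0.0005,0.002,0,0,0,1]]' | grep -E "eef|contact"; done;  for k in 1 2 ; do python3 -m crank '[[0,0,0.001,0,0,0,1],[0,0,0.001,0,0,0,1]]' | grep -E "eef|contact"; done
```

```text
eef_pos: [644.6, 85.4, 168.0]
contact_force: [1.1, 3.3, 1.2]
eef_pos: [644.6, 85.5, 166.0]
contact_force: [0.8, 2.5, 0.6]
eef_pos: [644.5, 85.5, 165.0]
contact_force: [0.5, 1.5, 1.1]
eef_pos: [644.5, 85.5, 164.0]
contact_force: [0.2, 1.0, -0.0]
```

```bash
for k in 1 2 3 4; do python3 -m crank '[[0,0,0.001,0,0,0,1],[0,0,0.001,0,0,0,1]]' | grep -E "eef|contact";python3 -c "
from rig import r
print(r.sense()['wrist_torque'].round(2))"; done
```

```text
eef_pos: [644.5, 85.5, 163.0]
contact_force: [0.1, 0.6, -0.2]
[-0.16 -0.15 -0.02]
eef_pos: [644.2, 85.4, 161.7]
contact_force: [1.0, -0.7, -5.2]
[-0.29 -0.03  0.04]
eef_pos: [644.0, 85.4, 160.6]
contact_force: [-0.5, -1.6, -5.4]
[-0.54  0.   -0.05]
eef_pos: [644.3, 85.5, 159.9]
contact_force: [-0.9, -3.5, -4.4]
[-0.64  0.14  0.06]
```

The latch's resistance vanished at 161.7 mm, so it has probably flipped. A sideways force of -3.5 N is building, so ease back 1 mm in y.

```bash
python3 -m crank '[[0,0.001,0,0,0,0,1],[0,0.001,0,0,0,0,1]]' | grep -E "eef|contact";python3 -c "
from rig import r
print(r.sense()['wrist_torque'].round(2))"; for k in 1 2; do python3 -m crank '[[0,0,0.001,0,0,0,1],[0,0,0.001,0,0,0,1]]' | grep -E "eef|contact";python3 -c "
from rig import r
print(r.sense()['wrist_torque'].round(2))"; done
```

```text
eef_pos: [644.7, 84.9, 160.3]
contact_force: [0.1, -0.7, -5.3]
[-0.16 -0.01  0.01]
eef_pos: [644.8, 84.9, 159.3]
contact_force: [0.5, -0.5, -3.2]
[ 0.01 -0.03  0.02]
eef_pos: [645.0, 84.9, 158.8]
contact_force: [-1.6, -1.0, 0.3]
[0.45 0.26 0.11]
```

Seated on both pins (claw torque appears too). Now the upward tug.

```bash
python3 -m crank '[[0,0,-0.002,0,0,0,1],[0,0,-0.004,0,0,0,1],[0,0,-0.005,0,0,0,1],[0,0,-0.005,0,0,0,1]]' | grep -E "eef|contact"; for k in 1 2; do python3 -m crank '[[0,0,-0.001,0,0,0,1],[0,0,-0.001,0,0,0,1]]' | grep -E "eef|contact"; done
```

```text
eef_pos: [644.7, 84.7, 163.3]
contact_force: [-0.4, -0.1, -4.5]
eef_pos: [644.5, 84.7, 164.1]
contact_force: [-0.0, -0.0, -7.3]
eef_pos: [644.5, 84.7, 165.0]
contact_force: [0.0, -0.2, -8.0]
```

```bash
for k in 1 2; do python3 -m crank '[[0,0,-0.001,0,0,0,1],[0,0,-0.001,0,0,0,1]]' | grep -E "eef|contact"; done
```

```text
eef_pos: [644.4, 84.7, 165.9]
contact_force: [-0.1, -0.0, -10.8]
eef_pos: [644.4, 84.7, 166.8]
contact_force: [0.6, 0.2, -12.7]
```

The latch holds (about 8 N net). A little more to pass 1 kg, and hold.

```bash
python3 -m crank '[[0,0,-0.0005,0,0,0,1],[0,0,-0.001,0,0,0,1],[0,0,-0.001,0,0,0,1],[0,0,-0.001,0,0,0,1],[0,0,-0.001,0,0,0,1]]' | grep -E "eef|contact|grasp"
```

```text
eef_pos: [644.4, 84.7, 167.9]
contact_force: [0.6, -0.3, -17.2]
grasp_force: 44.3
```

About 12.5 N net with the latch holding. Lower onto the pins and release.

```bash
python3 -m crank '[[0,0,0.002,0,0,0,1],[0,0,0.004,0,0,0,1],[0,0,0.006,0,0,0,1],[0,0,0.008,0,0,0,1],[0,0,0.0085,0,0,0,1]]' | grep -E "eef|contact"; python3 -m crank '[[0,0,0.0002,0,0,0,1],[0,0,0.0002,0,0,0,1]]' | grep -E "eef|contact"
```

```text
eef_pos: [645.4, 84.9, 160.5]
contact_force: [0.9, -0.7, -4.4]
eef_pos: [645.0, 84.8, 159.9]
contact_force: [-0.5, 0.4, -4.0]
```

```bash
python3 -m crank '[[0,0,0.0005,0,0,0,1],[0,0,0.0007,0,0,0,1],[0,0,0.0007,0,0,0,1]]' | grep -E "eef|contact"; python3 -m crank '[[0,0,0,0,0,0,0.35],[0,0,0,0,0,0,0.2],[0,0,0,0,0,0,0],[0,0,0,0,0,0,0],[0,0,0,0,0,0,0]]'
```

```text
eef_pos: [645.0, 84.7, 159.2]
contact_force: [-0.5, -0.5, -1.9]
clock: 19.95
eef_pos: [644.8, 84.8, 159.0]
tcp_rot: [-3.142, -0.002, 0.102]
contact_force: [0.8, 0.1, 0.8]
opening: 1.001
grasp_force: 0.0
```

Released. Retract straight up and away, then check the bar numerically.

```bash
python3 -m crank '[[0,0,-0.015,0,0,0,0],[0,0,-0.045,0,0,0,0],[0,0,-0.09,0,0,0,0],[0,0,-0.13,0,0,0,0],[0,0,-0.16,0,0,0,0]]' | grep -E "eef|contact"
python3 -m crank '[[-0.035,0.02,0,0,0,0,0],[-0.07,0.045,0,0,0,0,0],[-0.105,0.08,0,0,0,0,0],[-0.14,0.115,0,0,0,0,0],[-0.17,0.15,0,0,0,0,0]]' | grep -E "eef|contact"
python3 -m crank '[[-0.035,0.035,0,0,0,0,0],[-0.07,0.07,0,0,0,0,0],[-0.07,0.105,0,0,0,0,0],[-0.07,0.14,0,0,0,0,0],[-0.07,0.14,0,0,0,0,0]]' | grep -E "eef|contact"
python3 - <<'E'
from h import *
from rig import cams
F={n:cams.grab_frame(n) for n in("top","side")}
a=.102;o=np.array([646.3,70.8,92.7]);Rz=R.from_euler('z',a).as_matrix()
def pr(n,P):
    f=F[n];M=R.from_euler('xyz',f["orientation"]);c=M.inv().apply(o+Rz@np.array(P)-f["position"]);return np.array([f["cx"]+f["fx"]*c[0]/c[2],f["cy"]+f["fy"]*c[1]/c[2]])
for n in F:
    g=F[n]["image"][:,:,::-1];cv2.imwrite(f'pics/end_{n}.png',g);h=g.max(2)
    # black grip block blob near its expected place
    e=pr(n,(0,14,105));m=np.zeros(h.shape,np.uint8);x,y=e.astype(int);m[y-14:y+15,x-16:x+17]=(h[y-14:y+15,x-16:x+17]<48)
    k,l,st,c=cv2.connectedComponentsWithStats(m);i=1+np.argmax(st[1:,4]);print(n,"grip exp",e.round(1),"seen",c[i].round(1),st[i])
    print(" tube exp",pr(n,(0,120,52)).round(1))
    x,y=pr(n,(0,120,52)).astype(int);print(g[y-10:y+11,x].tolist())
E
```

```text
eef_pos: [645.0, 84.8, 323.3]
contact_force: [0.0, 0.2, -0.3]
eef_pos: [488.9, -82.8, 319.8]
contact_force: [0.5, -0.3, 0.1]
eef_pos: [435.2, -231.6, 319.7]
contact_force: [0.3, -0.1, -0.9]
top grip exp [295.2 140.5] seen [294.8 144.1] [284 134  23  21 406]
 tube exp [245.7 151.3]
[[74, 114, 134], [79, 124, 146], [81, 127, 148], [85, 132, 155], [89, 138, 161], [89, 141, 163], [87, 142, 166], [68, 100, 115], [129, 131, 131], [135, 138, 140], [170, 175, 177], [138, 144, 145], [118, 123, 125], [96, 98, 98], [48, 52, 55], [48, 77, 92], [46, 69, 83], [40, 62, 76], [45, 66, 81], [47, 70, 87], [78, 99, 111]]
side grip exp [238.7 102. ] seen [240.9 103.8] [225  87  30  29 478]
 tube exp [214.4 152.7]
[[122, 146, 157], [130, 166, 182], [132, 174, 192], [123, 166, 185], [108, 143, 161], [101, 124, 137], [115, 128, 135], [136, 144, 148], [151, 157, 159], [160, 165, 165], [162, 166, 166], [160, 165, 165], [155, 159, 160], [149, 153, 154], [141, 145, 144], [130, 134, 134], [118, 122, 123], [105, 110, 112], [91, 100, 103], [82, 96, 101], [76, 95, 104]]
```

The bar sits where expected in both views, to within a few pixels, and the robot is clear of it. Handing in.

```bash
python3 -c "
from rig import sign_off
print(sign_off())"
```

```text
the job is handed in; nothing more can be done
None
```

The job is handed in after about 21 s on the clock: the bar rests on both pins. The force readings say the latch snapped shut and held an upward tug of about 12.5 N, though I never saw the latch itself in the images.

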